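Present a spindle kit carrier to the bench scanner

TASK

Book the kit of pedal spindles in: lift the blue carrier by its black bar handle, keeping it level so that the three spindles stay in it, and bring its barcode label squarely in front of the red window of the scanner on the stand, about 14 cm from it and centred on its line of sight, which slopes down. Keep it there in the air, level and still: the program finishes while the gripper is still holding the carrier. Do not touch the scanner, and leave the other things on the bench where they are.

Things in the scene. Friction and masses are not known exactly. Their poses are not given: they have to be found in the camera images.
- carrier_grip (a point): Grip point of the kit carrier: middle of its black bar handle (16 mm thick along the carrier's x, 114 mm long along its y, 20 mm high; the space under the bar between its two posts, which stand at y = +-45 mm, is open), 115 mm above the carrier's underside. The carrier is a loose blue tray, 120 mm (x) by 170 mm (y), rim 26 mm high, about 0.27 kg, with 0.17 kg of spindles in it. Axes: z up, y along the handle, +y towards the end with the white label.
- kit_carrier: The same blue carrier; origin at the centre of its underside, axes as for carrier_grip (straight above it).
- kit_label: White barcode label, 72 x 46 mm, on a grey plate fixed to the carrier's +y end; origin at the centre of the printed face, which lies 80 mm towards +y and 50 mm above the carrier's origin. The face looks along the label's own +y, which is the carrier's +y tilted up by 0.4 rad; x runs along its length, z up its face.
- scanner_stand: Fixed scanner stand, dark base plate 100 x 100 mm with a 16 mm post; origin on the bench. z up; the scanner looks towards the stand's -y. Whole height 0.24 m.
- scanner_head: Grey and black scanner head, 78 mm wide (x), 52 mm high, 72 mm deep, fixed on the stand; origin at the centre of its red window, 30 mm towards -y and 195 mm above the stand's origin. It looks along its own -y, which slopes 0.4 rad down from the level. So with the carrier level and turned to the same yaw as the stand, the label looks straight back into the window; the label belongs at about (0, -0.14, 0) m in this frame.
- spindle_1: Loose steel pedal spindle no. 1 lying lengthwise in the tray, 84 x 18 x 18 mm, 55 g; origin at the centre of its underside.
- spindle_2: Loose steel pedal spindle no. 2 lying lengthwise in the tray, 84 x 18 x 18 mm, 55 g; origin at the centre of its underside.
- spindle_3: Loose steel pedal spindle no. 3 lying lengthwise in the tray, 84 x 18 x 18 mm, 55 g; origin at the centre of its underside.
- bottle_mid (a point): Bystander: middle of a red threadlock bottle with white cap, standing, 22 x 27 x 92 mm.
- tape_roll: Bystander: brown tape roll lying flat, 102 mm across, 48 mm high; origin at the centre of its underside.
- label_box: Bystander: small white card box, 37 x 53 x 24 mm; origin at the centre of its underside.
- grease_tube: Bystander: white grease tube lying down, 39 x 144 x 31 mm, long along its y; origin at its underside.
- threadlock_bottle: The threadlock bottle again; origin at the centre of its underside, z up along it.
Mind the look-alikes: they are no part of the job. Leave any green look-alike of the threadlock_bottle alone.

How it is judged:
By the outcome, as a careful person would: the job done as asked, in the order asked, and still so for the second after the job is handed in, while the arm keeps its last pose, push and grip.
It also fails if it takes over 38 s, if anything falls off the work surface, if the arm or the gripper's body presses on something with over 40 N, if the wrist force passes 120 N, or if a joint passes its speed limit or range.

ROBOT

A 6-joint arm with a two-finger parallel gripper is mounted at the origin on a cart in front of the work surface, level with it; the furniture and walls round the work are solid. World frame = base frame: x ahead of the robot, y to its left, z up, the work surface at z = 0. Lengths are in m, angles in rad, forces in N, time in s.
With the tool pointing down it reaches from about 0.275 to 0.775 m from the base axis. Payload 14.6 kg.
Tool frame: the origin (TCP) lies at the very end of the fingers, on their centre line; the grasp point (between the pads) lies arm.pinch_z behind it (arm.pinch_z is the distance from the TCP to the grasp point, in m); z points along the fingers, y is the line along which they close (so a half turn about z gives the same grasp; the last joint's range is limited). The gripper opens to 85 mm and grips with 20 to 120 N. Pads are 22 mm wide; open, the fingers measure 114 mm over their backs; the gripper's body (76 mm by 85 mm) begins 54 mm behind the grasp point. The pads swing forward as they close: fully open they stand 13 mm farther back than shut.
Start: joints at [0.951, 0.263, -0.048, 1.259, 0, 1.415], TCP at [0.235, 0.469, 0.192] pointing down, gripper open.
Joint ranges: [-2.65, 2.65], [-0.89, 1.7], [-1.18, 1.37], [-2.13, 2.11], [-1.35, 1.29], [-3.14, 3.14]. Speed limits (rad/s): [1.89, 1.89, 2.57, 2.79, 3.14, 3.14].

INTERFACE

Orientations are given as a rotation vector (axis times angle).
In Python, from station import arm, vision gives the robot as it stands. The module is installed in compiled form; this text tells all that it offers.
- The arm moves only by the tool play_rows, never from a script. Its argument "targets" is a list of rows, each a list of 7 numbers: the shift along the world's x, y, z in mm, then the turn, a rotation vector about the world's x, y, z in degrees, then the finger opening in mm, from 0 to 85.4. In form: [[tx, ty, tz, ax, ay, az, fingers], ...]. A call has exactly 5 rows; each row shifts and turns the commanded pose from where the row before left it; what a row does not reach is not made up. A row lasts 1/8 s, in which the tool goes at most 62.5 mm and 10.7 degrees, less where a joint would pass 70% of its speed; a pose out of reach is approached as far as the arm can. A call with a gripper value outside its range is refused whole. The fingers move at their own pace and stop on an object; "force" is the grip in N (left out, the last holds). Time passes only in rows, so rows that do not move let the fingers close, or fill a call up. It gives the time, the measured TCP pose, the force, the opening and the grip force at its end, in the units of the state.
- arm.get_state(): the state, without advancing time (a new reading comes with each control period).
- vision.grab_frame(name): name is "scene" or "top"; returns the picture (384x512x3 uint8, red, green, blue); there is no depth.
- vision.get_calibration(name): a dict with "mtx" (3x3 intrinsics, pixels), "extrinsics" (4x4, takes a point from camera to world coordinates). Camera axes: x right, y up, looking along -z (the intrinsics and any distortion apply to the point x, -y, -z); pixel columns grow to the right and rows downward; lengths in m; the calibration is good to about 2 mm. A picture is of the moment at which its call begins. get_calibration takes no time and is no camera call.
- arm.sign_off(): hands the job in; it is judged then, once.
The state is a dict: "time": time; "qpos": joint angles; "dq": joint speeds; "tau": joint torques, N m; "eef_pos": TCP position; "tcp_rot": TCP orientation; "contact_force": force on the tool from outside, world axes, zero at the start; "moment": the same for the moment, N m; "finger_gap": finger opening in m; "gripper_force": force on a finger pad.
Only numpy, scipy, OpenCV 4.12 (cv2) and the standard library are available. Lean on these libraries where they do the work, as an engineer would, in place of code of your own. Each camera call takes 0.05 s, during which the arm holds its last target. There are 200 camera calls.

## Working session

There is one attempt and no reset: what is moved stays moved. The work goes in short steps, Python scripts to look and compute and a tool call to move; the robot and the scene stay as the last step left them, time stands still between calls to the robot, and variables do not carry over. Pictures are saved under pics/ and viewed, at most 10 in all, crops included, and the job is handed in when it is done.

Besides the shell and the picture viewer there is one more tool, called after "Emit:" as a command line: name --pt "numbers of a row" for each row, then --argument value for the rest. play_rows: Moves the arm, as the interface text tells. Its arguments: {"type":"object","properties":{"targets":{"type":"array"},"force":{"type":"number"}},"required":["targets"]}

```bash
mkdir -p pics; python3 - <<'E'
from station import arm, vision
import cv2
for n in("scene","top"):
    cv2.imwrite(f"pics/{n}0.png",cv2.resize(vision.grab_frame(n)[...,::-1],(800,600),interpolation=cv2.INTER_CUBIC))
    c=vision.get_calibration(n);print(n,c)
s=arm.get_state();print(s,arm.pinch_z)
E
```

```text
scene {'mtx': array([[426.52874104,   0.        , 248.71446609],
       [  0.        , 426.52874104, 195.1711992 ],
       [  0.        ,   0.        ,   1.        ]]), 'extrinsics': array([[ 0.86340779,  0.34836206, -0.36492583,  0.28249056],
       [-0.50441416,  0.60992661, -0.61119219, -0.71265233],
       [ 0.00966181,  0.71178185,  0.70233414,  0.75698363],
       [ 0.        ,  0.        ,  0.        ,  1.        ]])}
top {'mtx': array([[494.5098331 ,   0.        , 255.27079007],
       [  0.        , 494.5098331 , 186.06916544],
       [  0.        ,   0.        ,   1.        ]]), 'extrinsics': array([[-0.01109481,  0.98994065, -0.14104759,  0.43864494],
       [-0.99991964, -0.01184883, -0.00450712, -0.16528646],
       [-0.00613303,  0.14098625,  0.98999256,  1.38467521],
       [ 0.        ,  0.        ,  0.        ,  1.        ]])}
{'time': 0.1, 'qpos': array([ 9.50704326e-01,  2.63457787e-01, -4.88327283e-02,  1.25939368e+00,
       -2.98453064e-05,  1.41549198e+00]), 'dq': array([-0.00182683, -0.00149421,  0.00253111,  0.00106263,  0.00085984,
        0.00270841]), 'tau': array([ 3.39408820e-03, -6.38581181e+01,  3.85060108e+01,  1.00633907e-02,
       -1.14183520e-04,  3.98162604e-05]), 'eef_pos': array([0.23518331, 0.46908218, 0.19149712]), 'tcp_rot': array([-7.23461814e-01, -3.05683993e+00,  1.30873937e-03]), 'contact_force': array([0.29992797, 0.46543826, 0.48549104]), 'moment': array([ 0.04829149,  0.05347554, -0.01833032]), 'gripper_force': 0.0, 'finger_gap': 0.08535901511323261} 0.0187
```

View pics/scene0.png

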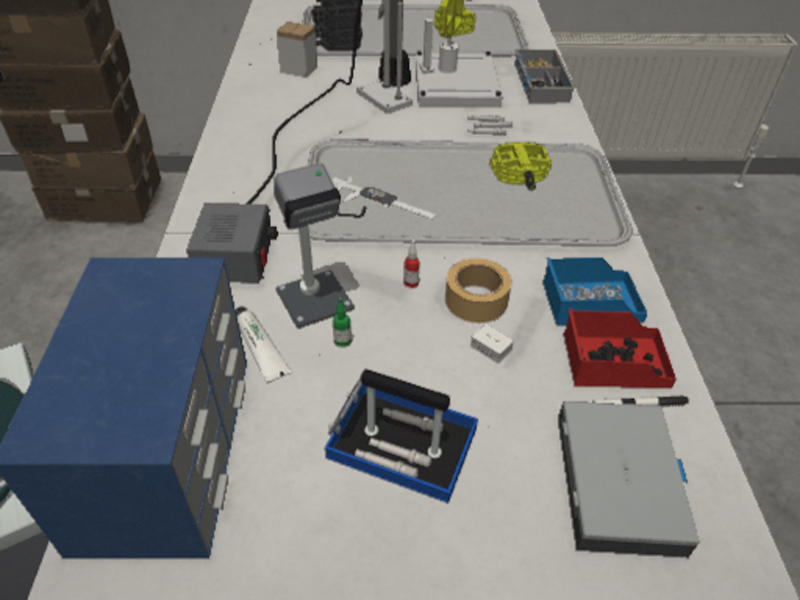

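View pics/top0.png

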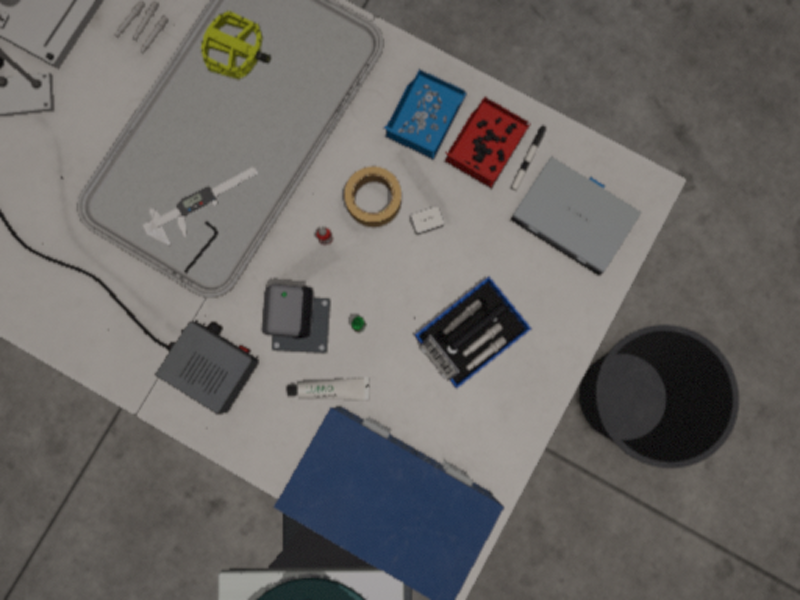

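Scene view: carrier at about (400,435), with the handle running from (365,380) to (448,400); scanner head at (308,195), with its base at (315,295). Top view: carrier at (473,332) with the label towards the lower left, scanner base at (300,325). Next I'll look at enlarged crops.

```bash
cat > h.py <<'E'
import numpy as np
from station import arm, vision
def proj(n,P):
    c=vision.get_calibration(n);E=np.linalg.inv(c["extrinsics"])
    p=np.atleast_2d(P)@E[:3,:3].T+E[:3,3]; q=p*[1,-1,-1]@c["mtx"].T
    return q[:,:2]/q[:,2:]
def back(n,u,v,z):
    c=vision.get_calibration(n);E=c["extrinsics"]
    d=E[:3,:3]@(np.linalg.inv(c["mtx"])@[u,v,1]*[1,-1,-1]); o=E[:3,3]
    return o+d*(z-o[2])/d[2]
E
python3 - <<'E'
from h import *
import cv2
a=vision.grab_frame("scene")[...,::-1]; b=vision.grab_frame("top")[...,::-1]
# crops x4: scene carrier (200..320,220..330), scanner (165..265? ,95..215); top carrier/scanner
def crop(i,x,y,w,h,k): return cv2.resize(i[y:y+h,x:x+w],(w*k,h*k),interpolation=cv2.INTER_CUBIC)
cv2.imwrite("pics/sc.png",np.hstack([crop(a,200,220,110,110,3)*1,crop(a,160,95,80,110,3)]).copy())
cv2.imwrite("pics/tc.png",crop(b,160,170,190,90,4))
print(proj("top",arm.get_state()["eef_pos"]),proj("top",[0,0,0]),proj("scene",arm.get_state()["eef_pos"]))
E
```

```text
[[-12.16552184 347.47941752]] [[197.91149379 424.47534653]] [[ 0.11300668 78.33438201]]
```

View pics/sc.png

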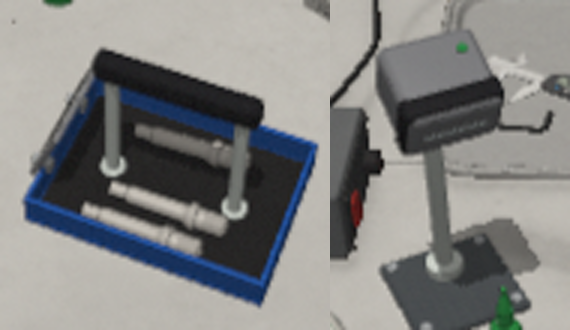

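View pics/tc.png

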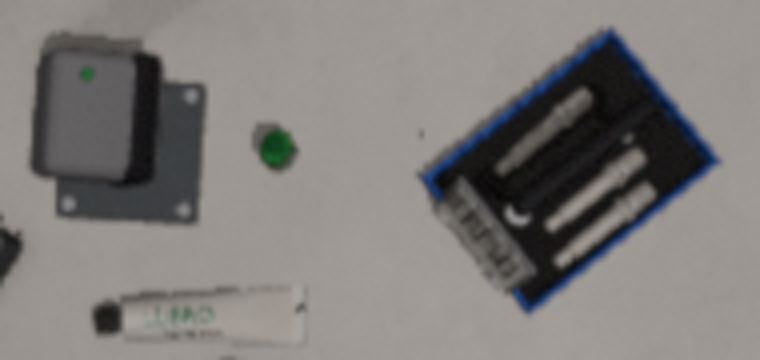

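The top crop gives the rim corners at (613,30), (717,160), (528,311) and (423,178), with the label at the lower-left end. The scanner base corners are at (205,84), (196,223) and (57,217), and its black face looks to the right. Next I'll fit the poses.

```bash
cat > fit.py <<'E'
from h import *
from scipy.optimize import least_squares
def T(p,L): 
    c,s=np.cos(p[2]),np.sin(p[2]);L=np.atleast_2d(L)
    return np.c_[p[0]+c*L[:,0]-s*L[:,1],p[1]+s*L[:,0]+c*L[:,1],L[:,2]]
def fit(g,p0):
    f=lambda p:np.concatenate([(proj(n,T(p,L))-uv).ravel() for n,L,uv in g])
    r=least_squares(f,p0,loss="soft_l1");return r.x,r.fun.reshape(-1,2).round(1)
t=lambda a:np.array(a)/4+[160,170]
sl=lambda a:np.array(a)/3+[200,220]
sr=lambda a:(np.array(a)-[330,0])/3+[160,95]
if __name__=="__main__":
    car=[("top",np.array([[.06,-.085,.026],[-.06,-.085,.026],[-.06,.085,.026],[.06,.085,.026]]),t([[613,30],[717,160],[528,311],[423,178]])),
         ("scene",np.array([[0,.057,.115],[0,-.057,.115],[-.06,-.085,.026],[.06,-.085,.026],[-.06,.085,.026]]),sl([[101,67],[258,110],[262,292],[316,148],[26,205]]))]
    pc,r=fit(car,[.45,-.3,.9]);print("car",pc,r.tolist())
    st=[("top",np.array([[.05,-.05,.008],[-.05,-.05,.008],[-.05,.05,.008]]),t([[205,84],[196,223],[57,217]])),
        ("scene",np.array([[-.05,.05,.008],[.05,.05,.008],[0,0,.012]]),sr([[380,268],[483,235],[443,264]]))]
    ps,r=fit(st,[.45,.0,0]);print("st",ps,r.tolist())
    # window axis
    W=np.array([0,-.03,.195]);d=np.array([0,-np.cos(.4),-np.sin(.4)])
    lab=W+.14*d
    gl=lab-np.array([0,.08,.05])+np.array([0,0,.115])
    print("grip now",T(pc,[0,0,.115]),"grip goal",T(ps,gl),"yaw",ps[2], "label goal",T(ps,lab))
    # head check points: front face corners
    up=np.array([0,-np.sin(.4),np.cos(.4)])
    F=[W+np.array([sx*.039,0,0])+up*.026*sz for sx in(-1,1) for sz in(-1,1)]
    print(((proj("scene",T(ps,F))-[160,95])*3+[330,0]).round(), ((proj("top",T(ps,F))-[160,170])*4).round())
E
python3 fit.py
```

```text
car [ 0.55720543 -0.29133633  0.65589782] [[0.5, -0.8], [2.1, 0.5], [1.2, 1.2], [0.1, -0.0], [-2.7, -1.2], [1.0, 2.8], [0.3, -1.2], [0.5, -1.3], [-1.8, -1.5]]
st [ 0.57639739  0.01675985 -0.05782676] [[0.3, -0.4], [0.4, 0.4], [-0.7, 0.3], [-1.5, -0.9], [0.1, -1.3], [3.0, 5.4]]
grip now [[ 0.55720543 -0.29133633  0.115     ]] grip goal [[ 0.56258747 -0.22178928  0.20548143]] yaw -0.05782675873799395 label goal [[ 0.56721104 -0.141923    0.14048143]]
[[398. 157.]
 [401. 119.]
 [495. 128.]
 [504.  90.]] [[124. 189.]
 [147. 184.]
 [132.  63.]
 [155.  53.]]
```

Emit:
play_rows --pt "0 0 40 0 0 -5 85" --pt "0 0 40 0 0 -5 85" --pt "10 -20 40 0 0 -5 85" --pt "20 -45 40 0 0 -5 85" --pt "20 -50 20 0 0 -6 85" --force 90

```text
time: 0.82
eef_pos: [0.2855, 0.3542, 0.3727]
tcp_rot: [1.395, 2.814, 0.002]
contact_force: [0.9, 0.8, 0.0]
finger_gap: 0.0852
gripper_force: 0.0
```

Emit:
play_rows --pt "22 -52 0 0 0 0 85" --pt "22 -52 0 0 0 0 85" --pt "22 -52 0 0 0 0 85" --pt "22 -52 0 0 0 0 85" --pt "22 -52 0 0 0 0 85"

```text
time: 1.45
eef_pos: [0.3953, 0.0932, 0.3713]
tcp_rot: [1.393, 2.816, 0.0]
contact_force: [0.8, 0.3, -0.7]
finger_gap: 0.0849
gripper_force: 0.0
```

Emit:
play_rows --pt "22 -52 0 0 0 0 85" --pt "22 -52 0 0 0 0 85" --pt "22 -52 0 0 0 0 85" --pt "22 -52 0 0 0 0 85" --pt "22 -52 0 0 0 0 85"

```text
time: 2.08
eef_pos: [0.5054, -0.1669, 0.3712]
tcp_rot: [1.393, 2.816, 0.0]
contact_force: [0.8, 0.6, 0.2]
finger_gap: 0.085
gripper_force: 0.0
```

Emit:
play_rows --pt "12 -30 -20 0 0 0 85" --pt "12 -30 -40 0 0 0 85" --pt "12 -30 -50 0 0 0 85" --pt "12 -30 -50 0 0 0 85" --pt "4 -4 -20 0 0 0 85"

```text
time: 2.7
eef_pos: [0.5562, -0.29, 0.1876]
tcp_rot: [-1.393, -2.811, -0.001]
contact_force: [0.6, 0.3, 1.0]
finger_gap: 0.0853
gripper_force: 0.0
```

```bash
python3 - <<'E'
from h import *
import cv2
s=arm.get_state();print(s["eef_pos"],s["tcp_rot"])
a=vision.grab_frame("scene")[...,::-1]; b=vision.grab_frame("top")[...,::-1]
def crop(i,x,y,w,h,k): return cv2.resize(i[y:y+h,x:x+w],(w*k,h*k),interpolation=cv2.INTER_CUBIC)
cv2.imwrite("pics/c1.png",np.hstack([crop(a,190,180,130,150,3),crop(b,240,160,130,150,3)]))
E
```

```text
[ 0.55621096 -0.28998639  0.18761395] [-1.39286594e+00 -2.81115900e+00 -7.89132034e-04]
```

View pics/c1.png

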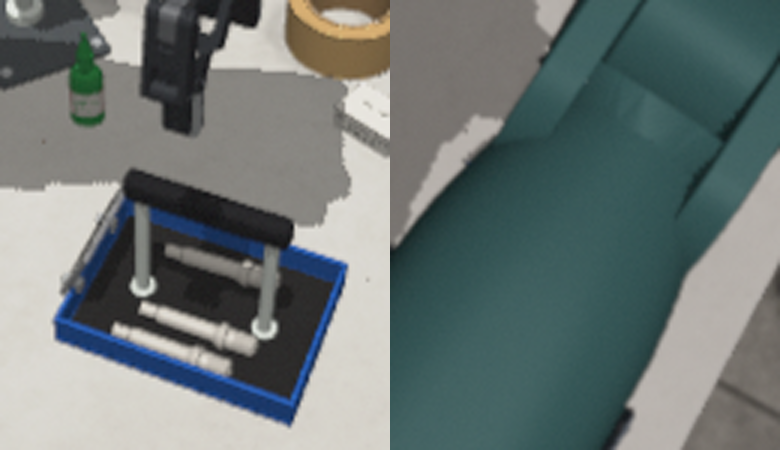

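The gripper is open above the handle. The handle's middle is at about (208,207) in the left half, and the fit agrees. I'll descend and grip.

Emit:
play_rows --pt "1 -1 -30 0 0 0 85" --pt "0 0 -30 0 0 0 85" --pt "0 0 -20 0 0 0 85" --pt "0 0 -12 0 0 0 85" --pt "0 0 0 0 0 0 85"

```text
time: 3.42
eef_pos: [0.558, -0.2898, 0.0996]
tcp_rot: [-1.392, -2.816, -0.0]
contact_force: [-0.8, -0.6, 0.1]
finger_gap: 0.085
gripper_force: 0.0
```

Emit:
play_rows --pt "0 0 0 0 0 0 30" --pt "0 0 0 0 0 0 20" --pt "0 0 0 0 0 0 5" --pt "0 0 0 0 0 0 5" --pt "0 0 0 0 0 0 5"

```text
time: 4.05
eef_pos: [0.5581, -0.29, 0.0993]
tcp_rot: [1.393, 2.816, -0.0]
contact_force: [-0.0, -0.3, -0.7]
finger_gap: 0.0049
gripper_force: 0.0
```

```bash
python3 - <<'E'
from h import *
import cv2
s=arm.get_state();print(s["eef_pos"],s["tcp_rot"],s["finger_gap"],s["gripper_force"])
a=vision.grab_frame("scene")[...,::-1]
cv2.imwrite("pics/c2.png",cv2.resize(a[180:330,170:330],(640,600),interpolation=cv2.INTER_CUBIC))
E
```

```text
[ 0.55805145 -0.29003474  0.09930935] [ 1.39264434e+00  2.81604385e+00 -3.25172472e-05] 0.004925523458175433 0.0
```

View pics/c2.png

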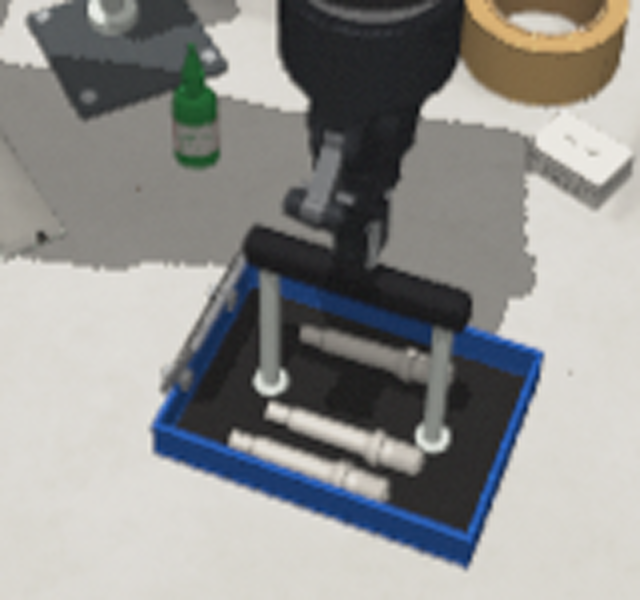

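The fingers closed to 5 mm without catching the bar. In the picture they sit behind it at (360,260). I'll check this against the projections.

```bash
python3 - <<'E'
from h import *
for P in ([.558,-.29,.0993],[.558,-.29,.115],[.558,-.29,.16],[.5572,-.2913,.115],[.5572,-.2913,0]): print(P,((proj("scene",P)-[170,180])*4).round(), proj("top",P).round(1))
from fit import *
h=("scene",np.array([[0,.057,.115],[0,-.057,.115]]),np.array([[262,248],[455,307]])/4+[170,180])
posts=("scene",np.array([[0,.045,.006],[0,-.045,.006]]),np.array([[270,381],[432,437]])/4+[170,180])
rim=("scene",np.array([[-.06,-.085,.026],[.06,-.085,.026],[-.06,.085,.026]]),np.array([[467,540],[541,355],[155,430]])/4+[170,180])
top=("top",np.array([[.06,-.085,.026],[-.06,-.085,.026],[-.06,.085,.026],[.06,.085,.026]]),t([[613,30],[717,160],[528,311],[423,178]]))
for g in ([h],[posts],[rim],[top],[h,posts,rim]): 
    r=fit(g,[.55,-.29,.65]);print(r[0].round(4),r[1].tolist())
E
```

```text
[0.558, -0.29, 0.0993] [[353. 298.]] [[305.6 209.7]]
[0.558, -0.29, 0.115] [[354. 278.]] [[306.2 209.1]]
[0.558, -0.29, 0.16] [[356. 217.]] [[308.  207.4]]
[0.5572, -0.2913, 0.115] [[354. 281.]] [[306.7 209.4]]
[0.5572, -0.2913, 0] [[348. 418.]] [[302.8 213.3]]
[ 0.5577 -0.2888  0.7149] [[-5.6, -0.5], [3.3, 0.3]]
[ 0.5587 -0.2904  0.6586] [[0.0, 0.0], [-0.0, -0.0]]
[ 0.5567 -0.2912  0.6587] [[0.7, 1.2], [0.3, -0.8], [-2.1, -0.5]]
[ 0.5579 -0.2888  0.6526] [[-0.3, -1.0], [1.2, 0.4], [0.1, 1.0], [-0.8, -0.4]]
[ 0.558  -0.2906  0.6627] [[-4.5, -1.1], [3.5, 2.1], [-0.2, 0.3], [-0.3, 0.1], [1.3, 0.5], [0.5, -1.4], [-1.6, -0.8]]
```

```bash
python3 - <<'E'
from h import *
import cv2
a=vision.grab_frame("scene")[...,::-1][205:275,220:300]
a=np.clip(255*(a/255.)**.45,0,255).astype("uint8")
cv2.imwrite("pics/c3.png",cv2.resize(a,(640,560),interpolation=cv2.INTER_CUBIC))
d=np.array([np.cos(.652),np.sin(.652),0])
for z in (.0993,.12,.14): print(z,((proj("scene",[.558,-.29,z])-[220,205])*8).round())
E
```

```text
0.0993 [[306. 397.]]
0.12 [[308. 343.]]
0.14 [[310. 289.]]
```

View pics/c3.png

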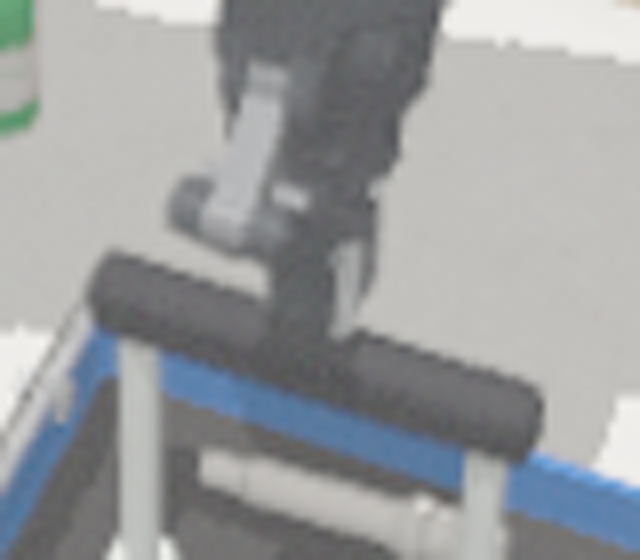

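The finger tips seem to end at about (305,350), level with the bar's top, so they closed above the bar. I'll open, go 20 mm lower and close again.

Emit:
play_rows --pt "0 0 0 0 0 0 85" --pt "0 0 0 0 0 0 85" --pt "0 0 0 0 0 0 85" --pt "0 0 0 0 0 0 85" --pt "0 0 0 0 0 0 85"

```text
time: 4.78
eef_pos: [0.5581, -0.29, 0.0993]
tcp_rot: [1.393, 2.816, 0.0]
contact_force: [-0.7, -0.1, 0.2]
finger_gap: 0.0844
gripper_force: 0.0
```

Emit:
play_rows --pt "0 0 -8 0 0 0 85" --pt "0 0 -8 0 0 0 85" --pt "0 0 -4 0 0 0 85" --pt "0 0 0 0 0 0 50" --pt "0 0 0 0 0 0 50"

```text
time: 5.4
eef_pos: [0.5581, -0.2901, 0.0794]
tcp_rot: [1.393, 2.816, -0.0]
contact_force: [0.3, 0.4, -0.3]
finger_gap: 0.0515
gripper_force: 0.0
```

Emit:
play_rows --pt "0 0 0 0 0 0 20" --pt "0 0 0 0 0 0 5" --pt "0 0 0 0 0 0 5" --pt "0 0 0 0 0 0 5" --pt "0 0 0 0 0 0 5"

```text
time: 6.02
eef_pos: [0.5585, -0.2899, 0.0796]
tcp_rot: [1.392, 2.815, 0.001]
contact_force: [2.4, 4.2, 5.0]
finger_gap: 0.0123
gripper_force: 88.4
```

```bash
python3 - <<'E'
from h import *
import cv2
s=arm.get_state();print(s["eef_pos"],s["tcp_rot"],s["finger_gap"],s["gripper_force"])
a=vision.grab_frame("scene")[...,::-1][195:275,220:300]
a=np.clip(255*(a/255.)**.45,0,255).astype("uint8")
cv2.imwrite("pics/c4.png",cv2.resize(a,(600,600),interpolation=cv2.INTER_CUBIC))
E
```

```text
[ 0.55849583 -0.28990976  0.07964691] [1.39194586e+00 2.81538946e+00 7.46843236e-04] 0.012334321237143227 88.36107730865479
```

View pics/c4.png

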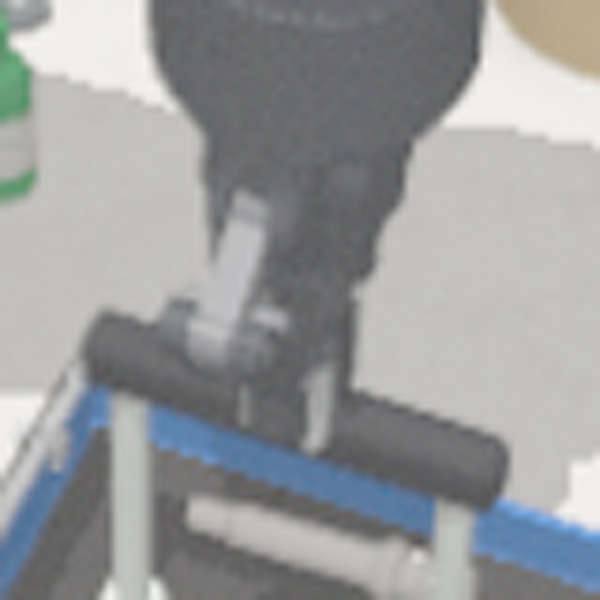

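The fingers now straddle the bar, but only by the tips: gap 12.3 mm, tip at (280,438) near the bar's lower edge. I'll regrip 16 mm lower.

Emit:
play_rows --pt "0 0 0 0 0 0 60" --pt "0 0 0 0 0 0 60" --pt "0 0 0 0 0 0 60" --pt "0 0 -8 0 0 0 60" --pt "0 0 -8 0 0 0 60"

```text
time: 6.7
eef_pos: [0.5579, -0.29, 0.0625]
tcp_rot: [-1.393, -2.816, 0.0]
contact_force: [0.4, -0.3, -0.4]
finger_gap: 0.0601
gripper_force: 0.0
```

Emit:
play_rows --pt "0 0 0 0 0 0 50" --pt "0 0 0 0 0 0 20" --pt "0 0 0 0 0 0 5" --pt "0 0 0 0 0 0 5" --pt "0 0 0 0 0 0 5"

```text
time: 7.32
eef_pos: [0.5584, -0.29, 0.0636]
tcp_rot: [1.392, 2.815, 0.0]
contact_force: [2.9, 2.0, 3.4]
finger_gap: 0.0141
gripper_force: 88.7
```

Emit:
play_rows --pt "0 0 2 0 0 0 5" --pt "0 0 4 0 0 0 5" --pt "0 0 6 0 0 0 5" --pt "0 0 8 0 0 0 5" --pt "0 0 0 0 0 0 5"

```text
time: 7.95
eef_pos: [0.5584, -0.2903, 0.0841]
tcp_rot: [1.392, 2.815, -0.0]
contact_force: [0.5, 0.2, -5.3]
finger_gap: 0.0139
gripper_force: 87.9
```

```bash
python3 - <<'E'
from h import *
import cv2
s=arm.get_state();print(s)
a=vision.grab_frame("scene")[...,::-1][190:340,180:320]
a=np.clip(255*(a/255.)**.6,0,255).astype("uint8")
cv2.imwrite("pics/c5.png",cv2.resize(a,(560,600),interpolation=cv2.INTER_CUBIC))
E
```

```text
{'time': 7.95, 'qpos': array([-6.08803105e-01,  4.86752247e-01,  8.22733349e-03,  1.09096107e+00,
       -6.40296265e-05,  3.09786816e-01]), 'dq': array([-0.00026188,  0.00875689, -0.01765952, -0.01331648,  0.00031412,
       -0.00296007]), 'tau': array([ 1.14688175e-02, -8.53087306e+01,  3.86078596e+01,  5.02901785e-01,
       -1.01938218e-02,  1.51210843e-04]), 'eef_pos': array([ 0.55841841, -0.29033631,  0.08413232]), 'tcp_rot': array([ 1.39214891e+00,  2.81486162e+00, -4.05874234e-04]), 'contact_force': array([ 0.49211782,  0.20730799, -5.34974308]), 'moment': array([-0.09327261, -0.07806499, -0.03505634]), 'gripper_force': 87.85336017608643, 'finger_gap': 0.013867378617072029}
```

View pics/c5.png

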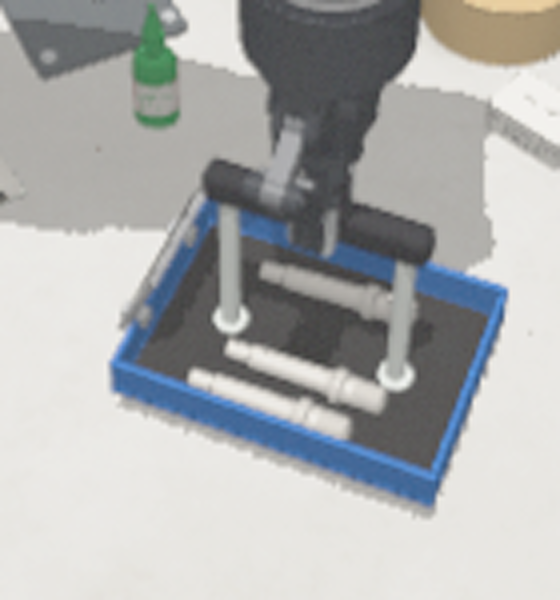

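The carrier is lifted and level with all three spindles in it. Next I'll raise it, turn it, then approach.

Emit:
play_rows --pt "0 0 8 0 0 -2 5" --pt "0 0 14 0 0 -4 5" --pt "0 0 16 0 0 -5 5" --pt "0 0 16 0 0 -5 5" --pt "0 0 10 0 0 -5 5"

```text
time: 8.62
eef_pos: [0.5582, -0.2901, 0.1484]
tcp_rot: [1.888, 2.51, 0.0]
contact_force: [-0.3, 0.2, -4.0]
finger_gap: 0.0142
gripper_force: 88.0
```

Emit:
play_rows --pt "0 2 4 0 0 -5 5" --pt "0 6 2 0 0 -5 5" --pt "1 8 0 0 0 -5 5" --pt "1 8 0 0 0 -3 5" --pt "1 6 0 0 0 -1.7 5"

```text
time: 9.25
eef_pos: [0.561, -0.2597, 0.1536]
tcp_rot: [-2.288, -2.153, 0.0]
contact_force: [0.3, -0.6, -3.5]
finger_gap: 0.0144
gripper_force: 88.0
```

Emit:
play_rows --pt "1 6 0 0 0 0 5" --pt "0 6 0 0 0 0 5" --pt "0 6 0 0 0 0 5" --pt "0 4 0 0 0 0 5" --pt "0 0 0 0 0 0 5"

```text
time: 9.88
eef_pos: [0.562, -0.2378, 0.1534]
tcp_rot: [2.285, 2.156, 0.0]
contact_force: [-0.6, -0.5, -3.9]
finger_gap: 0.0141
gripper_force: 88.0
```

```bash
python3 - <<'E'
from h import *
import cv2
s=arm.get_state();print(s["eef_pos"],s["tcp_rot"],s["finger_gap"])
a=vision.grab_frame("scene")[...,::-1];np.save("a.npy",a)
a=a[90:290,160:360]
cv2.imwrite("pics/c6.png",cv2.resize(a,(600,600),interpolation=cv2.INTER_CUBIC))
print("bottle",back("top",229.25,207,.09))
E
```

```text
[ 0.56203671 -0.23777723  0.15335392] [2.28469901e+00 2.15624545e+00 4.82073702e-06] 0.01412472830031045
bottle [ 0.56832963 -0.09035549  0.09      ]
```

View pics/c6.png

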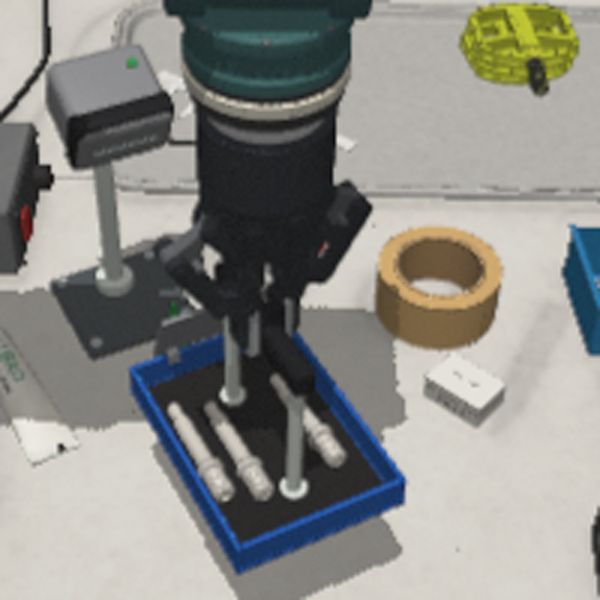

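The carrier is held level with all three spindles in it, and its +y end faces the scanner. Rim corners are at (132,372), (238,548), (404,480) and (300,338). Next I'll fit its pose.

```bash
python3 - <<'E'
from h import *
from scipy.optimize import least_squares
from scipy.spatial.transform import Rotation as R
L=np.array([[-.06,.085,.026],[-.06,-.085,.026],[.06,-.085,.026],[.06,.085,.026],[-.06,-.085,0],[.06,-.085,0],[0,.045,.006],[0,-.045,.006]])
uv=np.array([[132,372],[238,548],[404,480],[300,338],[239,571],[404,503],[232,395],[293,488]])/3+[160,90]
def run(six):
    w=lambda p:R.from_euler("zxy",[p[3],p[4]*six,p[5]*six]).apply(L)+p[:3]
    r=least_squares(lambda p:np.r_[(proj("scene",w(p))-uv).ravel(),p[4:]*1],[.56,-.24,.09,0,0,0],loss="soft_l1")
    print(r.x.round(4),r.fun[:16].reshape(-1,2).round(1).tolist())
run(0);run(1)
t=arm.get_state()["tcp_rot"];print("tool y ang",2*np.arctan2(t[1],t[0])-np.pi/2)
E
```

```text
[ 0.5735 -0.2237  0.0672 -0.0602  0.      0.    ] [[0.6, -0.9], [0.3, 0.1], [-0.0, 0.1], [-5.3, -7.2], [0.1, 0.3], [-1.1, 0.5], [1.0, 0.9], [0.2, -0.0]]
[ 0.5702 -0.2299  0.0733 -0.0668 -0.0431  0.013 ] [[0.4, -0.0], [-0.1, -0.7], [0.4, -0.3], [-4.9, -5.8], [-0.3, 0.2], [-0.5, 0.7], [1.1, 2.0], [0.3, 0.2]]
tool y ang -0.05796487735477851
```

```bash
cat > blue.py <<'E'
from fit import *
import cv2
BOX=np.array([[x,y,z] for x in(-.06,.06) for y in(-.085,.085) for z in(0,.026)])
def mask(img,roi):  # rgb
    h=cv2.cvtColor(img,cv2.COLOR_RGB2HSV);m=cv2.inRange(h,(105,130,50),(125,255,255))
    k=np.zeros_like(m);x,y,w,hh=roi;k[y:y+hh,x:x+w]=1;return m*k
def hull(m):
    n,l,st,_=cv2.connectedComponentsWithStats(m,connectivity=8)
    m=np.isin(l,[i for i in range(1,n) if st[i,4]>15])
    return cv2.convexHull(np.argwhere(m)[:,::-1].astype(np.float32))[:,0]
def sdf(poly,pts): return np.array([cv2.pointPolygonTest(poly.astype(np.float32).reshape(-1,1,2),tuple(map(float,p)),True) for p in pts])
def solve(views,p0,free):
    def f(q):
        p=np.array(p0,float);p[free]=q;r=[]
        for n,H in views:
            M=cv2.convexHull(proj(n,T([p[0],p[1],p[3]],BOX)+[0,0,p[2]]).astype(np.float32))[:,0]
            # dense border points
            r+=[sdf(M,H),sdf(H,[*M])if len(M)==6 else np.r_[sdf(H,[*M]),np.zeros(8)][:8]]
            r[-1]=np.r_[r[-1],np.zeros(8)][:8]
        return np.concatenate(r)
    s=least_squares(f,np.array(p0,float)[free],loss="soft_l1",diff_step=1e-3);return s.x.round(4),np.abs(s.fun).mean()
E
python3 - <<'E'
from blue import *
def ld(f): return cv2.resize(cv2.imread(f),(512,384),interpolation=cv2.INTER_AREA)[...,::-1].copy()
s0,t0=ld("pics/scene0.png"),ld("pics/top0.png")
hs=hull(mask(s0,(200,230,120,95)));ht=hull(mask(t0,(260,170,90,80)))
print(len(hs),hs.min(0),hs.max(0),ht.min(0),ht.max(0))
p=[.557,-.29,0.,.656]
for v in ([("scene",hs)],[("top",ht)],[("scene",hs),("top",ht)]):
    print(solve(v,p,[0,1,3]),solve(v,p,[0,1,2,3]))
a=np.load("a.npy")[...,::-1].copy();h1=hull(mask(a,(195,195,110,95)));print(h1.min(0),h1.max(0))
p=[.562,-.238,.09,-.058]
print(solve([("scene",h1)],p,[0,1,3]),solve([("scene",h1)],p,[0,1,2,3]))
b=vision.grab_frame("top");mt=mask(b,(230,140,120,120))
yx=np.argwhere(mt);print("top blue",len(yx),yx.min(0) if len(yx) else 0,yx.max(0) if len(yx) else 0)
print(proj("top",T([.562,-.238,-.058],BOX)+[0,0,.09]).round(1).tolist())
E
```

```text
16 [209. 246.] [304. 320.] [266. 178.] [338. 246.]
(array([ 0.5601, -0.2882,  0.6567]), np.float64(1.0951500288854825)) (array([ 0.5684, -0.2756, -0.0254,  0.6519]), np.float64(0.39312287174924637))
(array([ 0.5602, -0.2888,  0.6463]), np.float64(1.0203053963363418)) (array([ 0.565 , -0.293 , -0.0602,  0.6553]), np.float64(0.2648519935691279))
(array([ 0.56  , -0.2887,  0.6464]), np.float64(1.0751431780451504)) (array([ 0.5611, -0.2865, -0.0069,  0.6488]), np.float64(0.9711988108252803))
[203. 201.] [294. 280.]
(array([ 0.5636, -0.2366, -0.0597]), np.float64(0.9725977879160481)) (array([ 0.5699, -0.2261,  0.0744, -0.0548]), np.float64(0.44811244081841745))
top blue 0 0 0
[[317.2, 233.2], [318.4, 232.7], [252.0, 230.1], [251.9, 229.6], [318.5, 187.6], [319.7, 186.2], [254.2, 184.7], [254.1, 183.2]]
```

Emit:
play_rows --pt "0 3 0 0 0 0 5" --pt "0 5 1 0 0 0 5" --pt "0 5 0 0 0 0 5" --pt "0 2 0 0 0 0 5" --pt "0 0 0 0 0 0 5"

```text
time: 10.6
eef_pos: [0.5621, -0.2228, 0.1543]
tcp_rot: [2.285, 2.156, 0.0]
contact_force: [-0.1, -0.7, -3.7]
finger_gap: 0.0141
gripper_force: 88.0
```

```bash
python3 - <<'E'
from blue import *
from scipy.spatial.transform import Rotation as R
s=arm.get_state();print(s["eef_pos"],s["tcp_rot"],s["finger_gap"],s["moment"],s["contact_force"])
a=vision.grab_frame("scene").copy();h1=hull(mask(a,(195,185,110,105)));print(h1.min(0),h1.max(0))
print(solve([("scene",h1)],[.563,-.222,.09,-.058],[0,1,3]),solve([("scene",h1)],[.563,-.222,.09,-.058],[0,1,2,3]))
# tilt with free position (6 dof), same for bench baseline
def six(L,uv,p0):
    w=lambda p:p[6]*R.from_euler("zxy",p[3:6]).apply(L)+p[:3]
    def f(p): return np.r_[(proj("scene",w(p))-uv).ravel(),(p[:3]-p0[:3])/.002,]
    r=least_squares(f,np.r_[p0,1.],loss="soft_l1");print(r.x.round(4),np.abs(r.fun).max().round(1))
L=np.array([[-.06,.085,.026],[-.06,-.085,.026],[.06,-.085,.026],[-.06,-.085,0],[.06,-.085,0],[0,.045,.006],[0,-.045,.006]])
six(L,np.array([[132,372],[238,548],[404,480],[239,571],[404,503],[232,395],[293,488]])/3+[160,90],np.array([.563,-.237,.09,-.058,0,0]))
six(L,np.array([[155,430],[467,540],[541,355],[467,565],[541,377],[270,381],[432,437]])/4+[170,180],np.array([.559,-.2895,0,.655,0,0]))
E
```

```text
[ 0.56205145 -0.22284313  0.15434687] [2.28472499e+00 2.15617014e+00 7.47653084e-07] 0.014100617261860196 [-0.09021216 -0.03845238  0.01934084] [-0.08948559 -0.73894889 -3.70254904]
[200. 195.] [290. 274.]
(array([ 0.5641, -0.2208, -0.0626]), np.float64(0.7690623076711022)) (array([ 0.5695, -0.2119,  0.0768, -0.0544]), np.float64(0.39437543422764887))
[ 0.5638 -0.2385  0.0894 -0.0534 -0.0041 -0.0036  0.9761] 1.0
[ 5.594e-01 -2.907e-01 -4.000e-04  6.497e-01  1.100e-03 -3.190e-02
  9.796e-01] 1.4
```

Emit:
play_rows --pt "0 1 0 0 0 0 5" --pt "0 0 0 0 0 0 5" --pt "0 0 0 0 0 0 5" --pt "0 0 0 0 0 0 5" --pt "0 0 0 0 0 0 5"

```text
time: 11.28
eef_pos: [0.562, -0.2221, 0.1543]
tcp_rot: [2.285, 2.156, -0.0]
contact_force: [-0.5, -0.6, -4.5]
finger_gap: 0.0142
gripper_force: 88.0
```

```bash
python3 -c "
from station import arm
print(arm.get_state()['eef_pos'],arm.sign_off())"
```

```text
the job is handed in; nothing more can be done
[ 0.56201773 -0.22208387  0.1542912 ] None
```

I handed the job in at 11.3 s with the gripper holding the carrier level and still, its label about 14 cm from the red window and within about 2 mm of its line of sight by my estimate; the grip took three tries, and the last picture, 15 mm before the final spot, showed all three spindles in the tray.

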